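# Change the sampler's filter cartridge, restock the lane, set the dial

## Robot

A 7-joint arm with a two-finger parallel gripper is mounted at the origin on the work surface. World frame = base frame: x ahead of the robot, y to its left, z up, the work surface at z = 0. Lengths are in m, angles in rad, forces in N, time in s.
With the tool pointing down it reaches from about 0.4 to 0.9 m from the base axis. Payload 5.6 kg.
Tool frame: the origin (TCP) lies midway between the tips of the shut fingers; the grasp point (between the pads) lies 19 mm behind it; y points along the fingers, z is the direction in which the jaws open and shut, and the axes are right-handed (so a half turn about y gives the same grasp; the last joint's range is limited). The gripper opens to 92 mm and grips with 3 to 60 N. Pads are 20 mm wide; open, the fingers measure 128 mm over their backs; the gripper's body (75 mm by 189 mm) begins 69 mm behind the grasp point.
Start: joints at [-1.209, 0.468, -0.012, 1.603, 0.006, 1.071, -0.056], TCP at [0.256, 0.597, 0.215] pointing down, gripper open.
Joint ranges: [-2.53, 2.53], [-0.31, 2.02], [-1.57, 1.55], [0.28, 2.44], [-1.29, 4.43], [0.15, 1.84], [-2.92, 2.92]. Speed limits (rad/s): [2.57, 2.57, 3.14, 3.14, 3.14, 3.14, 3.14].

## Interface

Orientations are given as a 3x3 rotation matrix whose columns are the frame's x, y, z axes.
In Python, from station import env, effector, solver, viewer, workorder, search_frame, tip_of gives the robot as it stands. Calls block until the motion is done:
- env.reach(position, orientation): joint-space move of the TCP to a pose.
- env.movel(position, frame=None, rate=0.15): straight line of the TCP; frame=None keeps the orientation; rate is the mean speed in m/s.
- env.goto_joints(angles): joint-space move.
- effector.release() and effector.grasp(squeeze=None): open the fingers fully, or close them until they stop; squeeze is the grip in N (None keeps the last).
- env.pause(seconds).
- solver.inverse_kinematics(position, orientation): joint angles nearest the present ones, or None.
- env.sense(): the state.
- viewer.read_camera(name): name is "scene" or "top" or "wrist"; returns (picture, depth): 400x640x3 uint8, red, green, blue; 400x640 float32, m along the optical axis (not along the pixel's ray), 0 where there is no reading.
- viewer.camera_info(name): a dict with "intrinsics" (3x3 intrinsics, pixels), "dist_coeffs" ([k1, k2, p1, p2, k3] as OpenCV has them; the pictures are not rectified), "eye" and "rotation" of the camera in the world; the wrist camera has in their place "T_tool_cam" (4x4, takes a point from camera to tool coordinates, whose origin is the TCP and whose axes are the tool frame's). Camera axes: x right, y up, looking along -z (the intrinsics and any distortion apply to the point x, -y, -z); pixel columns grow to the right and rows downward; lengths in m; the calibration is good to about 2 mm. A picture is of the moment at which its call begins: read the wrist's pose just before it. camera_info takes no time and is no camera call.
A pose or a line that the arm cannot do raises env.PlanningError and nothing moves.
- workorder.finish_job(): hands the job in, once; it reports no verdict.
Trained networks look in the newest picture that a camera, given by its name, has taken for a name from the list of things; names that differ only in an ending like _2 or _b are one class to them, and where a whole thing is asked for, a point or a joint stands for the part that bears it (a point fixed in the world has none). Each returns a list of dicts, best first, with "score" (0 to 1); they miss things now and then, are a little off and sometimes report something else, mostly with a low value. They report only what shows in the picture. A call takes as long as a camera call. They do not tell look-alikes from the thing itself.
- search_frame(camera, name): "at" ([x, y, z] in m, in world coordinates, good to about 4 mm: the middle of the surface that is visible of it).
- tip_of(camera, name): "at" ([x, y, z] in m, in world coordinates, good to about 4 mm: a listed point, or the origin of a listed thing).
The state is a dict: "t": time; "joint_positions": joint angles; "joint_velocities": joint speeds; "tau": joint torques, N m; "ee_pos": TCP position; "tcp_rot": TCP orientation; "wrist_force": force on the tool from outside, world axes, zero at the start; "moment": the same for the moment, N m; "gripper_width": finger opening in m.
Only numpy, scipy, OpenCV 4.12 (cv2) and the standard library are available. Lean on these libraries where they do the work, as an engineer would, in place of code of your own. Each camera call takes 0.05 s, during which the arm holds its last target.

## Task

Change the filter on the bench sampler: first turn the dial anticlockwise all the way back to its stop, and only then take the spent cartridge off the spindle and put it in the steel tray, and fit the oldest cartridge, the one at the low front end of the sloped lane, fully down on the spindle. Load every new cartridge standing on the bench into the lane, standing up behind the one still there, and, once the fresh cartridge is on the spindle, turn the dial clockwise exactly five clicks from its stop. Leave the bottle, the wrench and the loose valve where they are.

Things in the scene. Friction and masses are not known exactly. Their poses are not given: they have to be found in the camera images.
- sampler: Bench sampler: a fixed white box 250 x 250 mm, 75 mm high. Origin: centre of its underside, z up. On its top: the dial, axis at x -50, y -50 mm, and the spindle, axis at x +52, y +52 mm.
- seat (a point): Centre of the seat, 83 mm above the bench, at the foot of the upright steel spindle on the sampler. The seat is a black disc 68 mm across; the spindle is 18 mm across, straight for 24 mm above the seat, then tapers to 8 mm at its tip, 34 mm above the seat. A cartridge (bore 24 mm) is fully home with its origin at this point.
- dial (a joint): Dial angle, rad: 0 at its anticlockwise stop, growing clockwise seen from above to 4.19 at the other stop. Detented: it clicks every 0.524 rad (30 degrees) at 0, 0.524, 1.047.., springs into the nearest click when let go, and takes under 0.3 N m to turn. It starts two to four clicks from the stop; five clicks is 2.618.
- dial_grip (a point): On the dial's upright axis, 35 mm above the sampler's top (110 mm above the bench), in the dial's black bar grip: 58 mm long (frame x), 15 mm thick (frame y), from 13 to 47 mm above the top, on a round skirt 60 mm across. The frame turns with the dial; -x is the end with the white pointer mark, which looks along the sampler's -x at joint value 0.
- track: Roller floor of the sloped lane, 310 mm long (x), 70 mm wide (y), slippery, rising 15 degrees to +x; -x is the low front, towards the robot. Origin: centre of its upper face, 56 mm above the bench; z square to it. Side rails and front stop stand 26 mm above it. Cartridges stand square to it and slide down till they touch: the first rests at x -124 mm, the next each 62 mm behind.
- spent: Filter cartridge, all alike: white pleated block 62 x 62 mm, 40 mm high, with a closed grey round neck 39 mm across on top up to 76 mm; a square bore 24 mm wide and 40 mm deep goes up its middle from below; about 0.12 kg. Origin: centre of the underside, z up, x and y square to the sides. This is the spent one, at the start on the spindle.
- old_front: Filter cartridge, all alike: white pleated block 62 x 62 mm, 40 mm high, with a closed grey round neck 39 mm across on top up to 76 mm; a square bore 24 mm wide and 40 mm deep goes up its middle from below; about 0.12 kg. Origin: centre of the underside, z up, x and y square to the sides. The oldest in stock: at the start foremost in the lane, against the stop.
- old_back: Filter cartridge, all alike: white pleated block 62 x 62 mm, 40 mm high, with a closed grey round neck 39 mm across on top up to 76 mm; a square bore 24 mm wide and 40 mm deep goes up its middle from below; about 0.12 kg. Origin: centre of the underside, z up, x and y square to the sides. At the start second in the lane, touching the front one; when that is taken it slides down to the stop.
- tray: Fixed steel tray for spent cartridges, open-topped, 130 x 130 mm outside, walls 4 mm thick and 35 mm high, floor about 4 mm thick. Origin: centre of its underside on the bench.
- bottle: Bystander: clear plastic bottle 60 mm across and 130 mm high, standing. Origin: centre of its underside.
- wrench: Bystander: steel wrench 170 mm long lying flat along its x. Origin: about its middle, on the underside.
- valve: Bystander: loose steel valve with a green handle, 90 mm long, 58 mm high. Origin: centre of its underside.
- new1: Filter cartridge, all alike: white pleated block 62 x 62 mm, 40 mm high, with a closed grey round neck 39 mm across on top up to 76 mm; a square bore 24 mm wide and 40 mm deep goes up its middle from below; about 0.12 kg. Origin: centre of the underside, z up, x and y square to the sides. New stock, at the start standing on the bench (two or three of new1 to new3 are present).
- new2: Filter cartridge, all alike: white pleated block 62 x 62 mm, 40 mm high, with a closed grey round neck 39 mm across on top up to 76 mm; a square bore 24 mm wide and 40 mm deep goes up its middle from below; about 0.12 kg. Origin: centre of the underside, z up, x and y square to the sides. New stock, at the start standing on the bench (two or three of new1 to new3 are present).
- new3: Filter cartridge, all alike: white pleated block 62 x 62 mm, 40 mm high, with a closed grey round neck 39 mm across on top up to 76 mm; a square bore 24 mm wide and 40 mm deep goes up its middle from below; about 0.12 kg. Origin: centre of the underside, z up, x and y square to the sides. New stock, at the start standing on the bench (two or three of new1 to new3 are present).
Not all that is in view belongs to the job. Leave any orange look-alike of the old_front alone.

How it is judged:
On the way, in this order (a step that is already met when the one before it is completed fails the run):
1. the dial is back at its anticlockwise stop, the spent cartridge still on the spindle (value of joint dial below 0.15 rad and distance between spent and seat below 0.02 m), for 0.2 s.
2. the spent cartridge is in the tray, the dial still at its stop (x of spent in the frame of tray between -0.055 and 0.055 m and y of spent in the frame of tray between -0.055 and 0.055 m and z of spent in the frame of tray between -0.01 and 0.04 m and value of joint dial below 0.25 rad and contact force between the fingers and spent below 0.1 N and linear speed of spent below 0.02 m/s), for 0.2 s.
3. the oldest cartridge is fully down on the spindle and let go, the dial still at its stop (distance between old_front and seat below 0.008 m and angle between old_front's own z axis and vertical below 0.1 rad and value of joint dial below 0.25 rad and contact force between the fingers and old_front below 0.1 N and linear speed of old_front below 0.02 m/s), for 0.2 s.
4. the dial stands five clicks from its stop (value of joint dial between 2.41799 and 2.81799 rad and distance between old_front and seat below 0.008 m), for 0.3 s.
At the end, for the whole second after the job is handed in: Dial within 0.2 rad of click five; spent cartridge in the tray; oldest on the spindle within 8 mm of fully home, upright within 0.1 rad; the other old one at the lane's stop; each new one standing (tilt under 0.4 rad) on the lane floor behind it; all let go, at rest; bystanders moved under 40 mm (all of step 4 and x of spent in the frame of tray between -0.055 and 0.055 m and y of spent in the frame of tray between -0.055 and 0.055 m and z of spent in the frame of tray between -0.01 and 0.04 m and angle between old_front's own z axis and vertical below 0.1 rad and contact force between the fingers and spent below 0.1 N and linear speed of each of spent, old_front, old_back, new1, new2, new3 below 0.02 m/s and contact force between the fingers and old_front below 0.1 N and x of old_back in the frame of track between -0.132 and -0.109 m and y of old_back in the frame of track between -0.012 and 0.012 m and z of old_back in the frame of track between -0.006 and 0.01 m and angle between each of old_back, new1, new2, new3's own z axis and vertical below 0.4 rad and contact force between the fingers and old_back below 0.1 N and x of new1 in the frame of track between -0.074 and 0.15 m and y of new1 in the frame of track between -0.012 and 0.012 m and z of new1 in the frame of track between -0.006 and 0.01 m and contact force between the fingers and new1 below 0.1 N and x of new2 in the frame of track between -0.074 and 0.15 m and y of new2 in the frame of track between -0.012 and 0.012 m and z of new2 in the frame of track between -0.006 and 0.01 m and contact force between the fingers and new2 below 0.1 N and x of new3 in the frame of track between -0.074 and 0.15 m and y of new3 in the frame of track between -0.012 and 0.012 m and z of new3 in the frame of track between -0.006 and 0.01 m and contact force between the fingers and new3 below 0.1 N); the robot touches nothing.
It fails at once if a bystander (bottle, wrench, loose valve) is moved more than 40 mm (distance of any of bottle, wrench, valve from where it was at the start of the episode above 0.04 m).
It fails at once if the bottle is knocked over (angle between bottle's own z axis and vertical above 0.6 rad).
Of new1, new2, new3 only 2 to 3 are there at a start; the rules pass over those that are not, and their reading is None.
At some moment in a run one of new1, new2, new3 may be knocked a few centimetres aside while the robot is not near it.
Once in a run the grip may slacken for a moment while it holds something.
It also fails if it takes over 208 s, if anything falls off the work surface, if the arm or the gripper's body presses on something with over 40 N, if the wrist force passes 120 N, or if a joint passes its speed limit or range.

## Working session

There is one attempt and no reset: what is moved stays moved. The work goes in short steps, each a Python script; the robot and the scene stay as the last script left them, time stands still between calls to the robot, and variables do not carry over. Pictures are saved under pics/ and viewed, and the job is handed in when it is done.

```bash
ls; mkdir -p pics
cat > h.py <<'E'
import numpy as np, cv2
from station import env, effector, solver, viewer, workorder, search_frame, tip_of
def snap(cam,name):
    s=env.sense(); p,d=viewer.read_camera(cam)
    cv2.imwrite(f'pics/{name}.png',p[:,:,::-1]); np.save(f'pics/{name}_d.npy',d)
    return s,p,d
E
python3 - <<'E'
from h import *
s=env.sense(); print(s)
for c in ['scene','top','wrist']:
    snap(c,c+'0'); print(c,viewer.camera_info(c))
    for n in ['spent','dial','dial_grip','seat','track','tray','bottle','wrench','valve','sampler']:
        print(n,[(np.round(r['at'],3).tolist(),round(r['score'],2)) for r in tip_of(c,n)][:6])
E
```

```text
pics
{'t': 0.0, 'joint_positions': array([-1.2089755 ,  0.46835232, -0.01163047,  1.60358769,  0.00599832,
        1.07139672, -0.05629617]), 'joint_velocities': array([ 1.59296132e-03, -2.70596886e-03,  8.96684098e-04,  8.05638062e-05,
       -5.52656064e-05, -7.68001528e-05,  1.19629504e-03]), 'tau': array([-1.01169505e-05, -5.20567274e+01, -1.25828938e-02, -2.43749678e+01,
       -5.66481287e-02,  1.73727202e-02,  1.51834288e-04]), 'ee_pos': array([0.2558305 , 0.59692315, 0.21367136]), 'tcp_rot': array([[ 9.19158657e-01, -5.73717664e-04,  3.93887084e-01],
       [-3.93887487e-01, -1.61015792e-03,  9.19157252e-01],
       [ 1.06883656e-04, -9.99998539e-01, -1.70597080e-03]]), 'wrist_force': array([0.15966791, 0.01977657, 0.47794945]), 'moment': array([ 0.01658169,  0.03256908, -0.02064616]), 'gripper_width': 0.09173972734141073}
scene {'intrinsics': array([[418.06505319,   0.        , 318.29700464],
       [  0.        , 418.06505319, 196.6830696 ],
       [  0.        ,   0.        ,   1.        ]]), 'dist_coeffs': array([-0.06675581,  0.        ,  0.        ,  0.        ,  0.        ]), 'eye': array([ 1.17887062, -0.31442621,  0.8271085 ]), 'rotation': array([[ 0.42447124, -0.66386645,  0.61571544],
       [ 0.90539787,  0.31787524, -0.28144275],
       [-0.00888029,  0.6769318 ,  0.73599217]])}
spent [([0.598, 0.357, 0.08], 0.67)]Traceback (most recent call last):
  File "<stdin>", line 6, in <module>
ValueError: it knows: bottle, dial_grip, new, old_back, old_front, sampler, seat, spent, track, tray, valve, wrench
```

Run:
```python
from h import *
for c in ['scene','top','wrist']:
    snap(c,c+'0')
    if c!='scene': print(c,viewer.camera_info(c))
    for n in ['spent','old_front','old_back','new','dial_grip','seat','track','tray','bottle','wrench','valve','sampler']:
        print(n,[(np.round(r['at'],3).tolist(),round(r['score'],2)) for r in tip_of(c,n)][:8])
```

```text
spent [([0.597, 0.357, 0.08], 0.92)]
old_front [([0.469, 0.01, 0.027], 0.91), ([0.314, 0.051, 0.032], 0.8), ([0.359, -0.077, 0.034], 0.72), ([0.307, -0.194, 0.033], 0.64), ([0.753, -0.189, 0.034], 0.62)]
old_back [([0.532, 0.001, 0.042], 0.67)]
new [([0.614, -0.193, 0.001], 0.92), ([0.458, -0.397, 0.002], 0.61)]
dial_grip [([0.521, 0.236, 0.114], 0.93)]
seat [([0.597, 0.355, 0.08], 0.75)]
track [([0.59, -0.002, 0.056], 0.81), ([0.328, 0.259, -0.003], 0.5), ([0.555, 0.301, -0.0], 0.46)]
tray [([0.471, -0.186, -0.002], 0.63)]
bottle [([0.794, 0.141, -0.001], 0.57)]
wrench [([0.329, 0.258, -0.003], 0.6)]
valve [([0.794, 0.142, -0.001], 0.69), ([0.29, -0.384, 0.003], 0.64)]
sampler [([0.558, 0.3, -0.001], 0.56), ([0.469, 0.007, 0.026], 0.36)]
top {'intrinsics': array([[462.17843882,   0.        , 314.07336561],
       [  0.        , 462.17843882, 197.76097633],
       [  0.        ,   0.        ,   1.        ]]), 'dist_coeffs': array([-0.0496939,  0.       ,  0.       ,  0.       ,  0.       ]), 'eye': array([ 0.42944241, -0.0223888 ,  1.59359512]), 'rotation': array([[ 0.01057612,  0.99
[... 876 characters left out ...]
6 ,   0.        , 321.74096386],
       [  0.        , 340.9735196 , 201.72336865],
       [  0.        ,   0.        ,   1.        ]]), 'dist_coeffs': array([-0.04371308,  0.        ,  0.        ,  0.        ,  0.        ]), 'T_tool_cam': array([[ 9.31740029e-04, -9.65418900e-01, -2.60701896e-01,
        -7.38989804e-02],
       [ 7.54694043e-04,  2.60702614e-01, -9.65418861e-01,
        -1.70513261e-01],
       [ 9.99999281e-01,  7.02769230e-04,  9.71502954e-04,
        -2.79087854e-04],
       [ 0.00000000e+00,  0.00000000e+00,  0.00000000e+00,
         1.00000000e+00]])}
spent []
old_front []
old_back []
new []
dial_grip []
seat []
track []
tray []
bottle []
wrench []
valve []
sampler []
```

View pics/scene0.png

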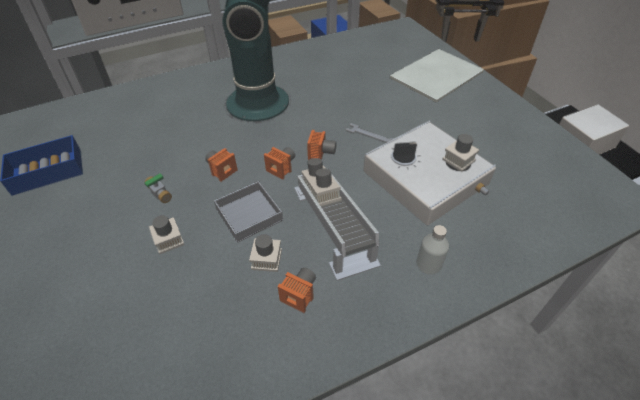

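View pics/top0.png

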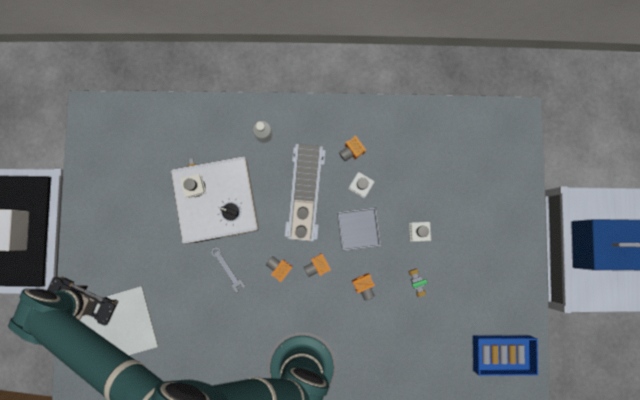

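Scene shows sampler upper right (430,170) with the spent cartridge (462,150), lane (335,215) with two cartridges (315,175), tray (248,210), two upright white cartridges (265,250) and (165,233), four orange look-alikes lying down, valve, bottle and wrench. Next: closer wrist views for accurate poses.

```bash
cat >> h.py <<'E'
def Rd(a):
    c,s=np.cos(a),np.sin(a)
    return np.array([[s,0,c],[-c,0,s],[0,-1,0.]])
def cloud(cam,d,s=None):
    """world points per pixel (undistorted)"""
    ci=viewer.camera_info(cam); K=ci['intrinsics']; D=np.array(ci['dist_coeffs'])
    h,w=d.shape; u,v=np.meshgrid(np.arange(w),np.arange(h))
    p=cv2.undistortPoints(np.stack([u,v],-1).reshape(-1,1,2).astype(np.float64),K,D).reshape(h,w,2)
    P=np.stack([p[...,0]*d,-p[...,1]*d,-d],-1)
    if cam=='wrist':
        T=ci['T_tool_cam']; P=P@T[:3,:3].T+T[:3,3]
        return P@np.array(s['tcp_rot']).T+s['ee_pos']
    return P@np.array(ci['rotation']).T+ci['eye']
def pix(cam,X,s=None):
    ci=viewer.camera_info(cam); K=ci['intrinsics']; D=np.array(ci['dist_coeffs'])
    X=np.atleast_2d(X)
    if cam=='wrist':
        T=ci['T_tool_cam']; P=(X-s['ee_pos'])@np.array(s['tcp_rot']); P=(P-T[:3,3])@T[:3,:3]
    else: P=(X-ci['eye'])@np.array(ci['rotation'])
    P=P*np.array([1,-1,-1.])
    return cv2.projectPoints(P,np.zeros(3),np.zeros(3),K,D)[0].reshape(-1,2)
def ortho(cam,p,d,s,cx,cy,half,zp,n=600):
    """rectified view of plane z=zp: image rows -> x decreasing, cols -> y decreasing"""
    r=np.linspace(half,-half,n); X=np.stack(np.broadcast_arrays(cx+r[:,None],cy+r[None,:],zp),-1).reshape(-1,3)
    m=pix(cam,X,s).reshape(n,n,2).astype(np.float32)
    return cv2.remap(p,m[...,0],m[...,1],cv2.INTER_LINEAR)
E
python3 - <<'E'
from h import *
q0=env.sense()['joint_positions']
# view pose above sampler; camera offset toward robot side
for a in [np.pi/2, 0.5,1,2]:
    print(a,solver.inverse_kinematics(np.array([0.50,0.30,0.36]),Rd(a)))
env.reach(np.array([0.50,0.28,0.36]),Rd(np.pi/2))
s,p,d=snap('wrist','w1'); np.save('pics/w1_s.npy',s,allow_pickle=True)
print(env.sense()['t'],s['joint_positions'])
for n in ['spent','dial_grip','seat','sampler']:
    print(n,[(np.round(r['at'],3).tolist(),round(r['score'],2)) for r in tip_of('wrist',n)][:8])
cv2.imwrite('pics/w1o.png',ortho('wrist',p,d,s,0.555,0.3,0.17,0.075)[:,:,::-1])
E
```

```text
1.5707963267948966 [-0.64920513  0.24126884  0.0632692   1.59056765 -0.01563545  1.31025087
  0.98706063]
0.5 [-0.80448787  0.23923019  0.25449534  1.60098043 -0.06179395  1.3092877
 -0.0409488 ]
1 [-0.72455539  0.23937666  0.15596991  1.59565807 -0.03813322  1.30953734
  0.43689014]
2 [-5.98630614e-01  2.43475263e-01  1.00203141e-03  1.58712605e+00
 -2.49954984e-04  1.31099147e+00  1.40240607e+00]
3.6667 [-0.63564183  0.22265197  0.07841198  1.61531995 -0.01845336  1.30508246
  1.0181718 ]
spent [([0.601, 0.356, 0.081], 0.66), ([0.592, -0.004, 0.059], 0.33)]
dial_grip [([0.521, 0.238, 0.112], 0.8)]
seat []
sampler [([0.558, 0.298, 0.005], 0.78)]
```

View pics/w1.png

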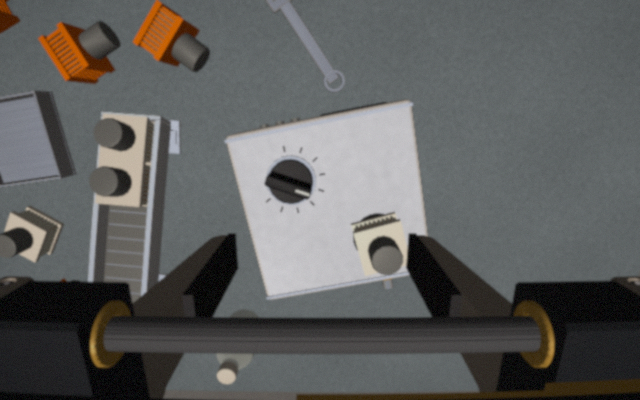

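View pics/w1o.png

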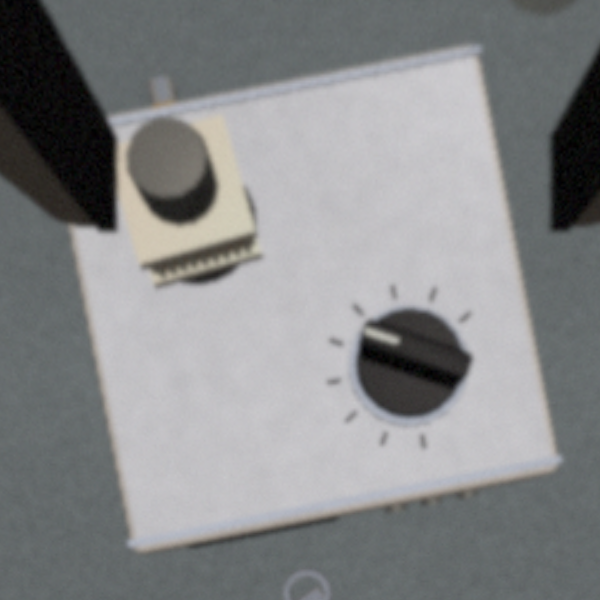

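Run:
```python
from h import *
s=np.load('pics/w1_s.npy',allow_pickle=True).item(); d=np.load('pics/w1_d.npy')
P=cloud('wrist',d,s).reshape(-1,3)
def sel(c,r,z0,z1):
    m=(np.hypot(P[:,0]-c[0],P[:,1]-c[1])<r)&(P[:,2]>z0)&(P[:,2]<z1); return P[m]
b=sel((.52,.238),.05,.110,.13); print('bar',len(b),b.mean(0),np.median(b[:,2]))
r=cv2.minAreaRect(b[b[:,2]>.115][:,:2].astype(np.float32)*1000); print(r)
C=np.cov(b[:,:2].T); w,v=np.linalg.eigh(C); print(np.degrees(np.arctan2(v[1,1],v[0,1])),np.sqrt(w))
n=sel((.6,.357),.05,.150,.17); print('neck',len(n),n.mean(0),cv2.minEnclosingCircle(n[:,:2].astype(np.float32)*1000))
t=sel((.557,.297),.2,.068,.082); t=t
# edges lit by robust: rect of sampler top
print('top',np.median(t[:,2]),cv2.minAreaRect(t[:,:2].astype(np.float32)*1000))
```

```text
bar 631 [0.51525301 0.23875645 0.12107135] 0.12192786748731063
((516.5892333984375, 238.42205810546875), (58.08161544799805, 15.469534873962402), 70.85354614257812)
71.39476691335616 [0.00457866 0.01645057]
neck 824 [0.59500509 0.35733329 0.15861464] ((596.6935424804688, 357.8479309082031), 19.503942489624023)
top 0.07529662950548685 ((555.6453247070312, 297.0139465332031), (249.6497039794922, 251.3253631591797), 11.021967887878418)
```

Run:
```python
from h import *
a=np.radians(71.2-90)
P=np.array([.5164,.2383,.20])
env.reach(P,Rd(a))
env.movel(np.array([.5164,.2383,.094]),rate=.12)
s=env.sense(); print(s['t'],s['joint_positions'],s['ee_pos'],s['wrist_force'])
effector.grasp(squeeze=20)
s=env.sense(); print('w',s['gripper_width'],s['wrist_force'],s['moment'])
q=np.array(s['joint_positions'])
for k in range(1,15):
    dq=np.radians(10*k) if k<12 else np.radians(120+3*(k-12))
    qq=q.copy(); qq[6]+=dq; env.goto_joints(qq)
    s=env.sense(); z=s['tcp_rot'][:,2]
    print(k,round(np.degrees(dq)),round(np.degrees(np.arctan2(z[1],z[0])),1),np.round(s['moment'],2),np.round(s['wrist_force'],1),round(s['gripper_width'],4),round(s['t'],1))
```

```text
6.4167 [-0.72441074  0.49224038  0.2979248   1.91307777 -0.20206208  0.76365978
 -0.64155412] [0.51700414 0.23854124 0.09468314] [0.3678145  0.41834856 0.08369766]
w 0.01465169383335324 [ 2.96143382 -1.02660966 -2.62946511] [-0.20093169 -0.78871343 -0.02842623]
1 10 -9.1 [-0.4  -0.33 -0.46] [ 1.1 -0.9 -0.6] 0.0159 7.8
2 20 0.9 [-0.41 -0.72 -0.  ] [ 3.3 -1.5 -1.9] 0.0146 8.1
3 30 10.8 [-0.26 -0.89 -0.02] [ 4.4 -0.8 -2.7] 0.0151 8.4
4 40 20.7 [-0.33 -1.02 -0.24] [ 5.3 -1.6 -0.8] 0.0168 8.7
5 50 30.8 [-0.07 -1.25  0.01] [ 5.6 -0.4 -0.5] 0.0147 9.0
6 60 40.9 [ 0.01 -1.36  0.04] [ 5.7  0.6 -1.7] 0.0152 9.3
7 70 50.8 [ 0.07 -1.32 -0.51] [ 5.8  0.9 -2.6] 0.0163 9.6
8 80 60.9 [ 0.66 -1.02 -0.02] [ 3.6  2.8 -0.7] 0.0149 9.9
9 90 70.9 [ 0.78 -0.98  0.08] [3.6 3.  0.6] 0.015 10.2
10 100 80.7 [ 0.82 -1.09 -0.46] [ 3.8  3.3 -1.8] 0.0159 10.5
11 110 90.7 [1.3  0.48 0.13] [-2.8  4.2  3.4] 0.0147 10.8
12 120 100.8 [ 1.03 -0.55  0.07] [3.4 3.8 1.4] 0.0147 11.1
13 123 103.8 [ 1.17 -0.39 -0.57] [1.4 5.5 2. ] 0.0155 11.3
14 126 106.8 [ 1.26 -0.57 -0.56] [1.9 5.5 0.7] 0.0164 11.6
```

Run:
```python
from h import *
s=env.sense(); q=np.array(s['joint_positions']); q[6]-=np.radians(5.5); env.goto_joints(q)
effector.release(); env.pause(.3)
env.movel(np.array([.5164,.2383,.24]),rate=.2)
s,p,d=snap('wrist','w2'); np.save('pics/w2_s.npy',s,allow_pickle=True)
P=cloud('wrist',d,s).reshape(-1,3)
b=P[(np.hypot(P[:,0]-.5164,P[:,1]-.2383)<.05)&(P[:,2]>.115)&(P[:,2]<.13)]
print(len(b),cv2.minAreaRect(b[:,:2].astype(np.float32)*1000),s['t'])
```

```text
1081 ((516.2981567382812, 238.45794677734375), (57.058326721191406, 14.38967514038086), 10.990509033203125) 14.175
```

View pics/w2.png

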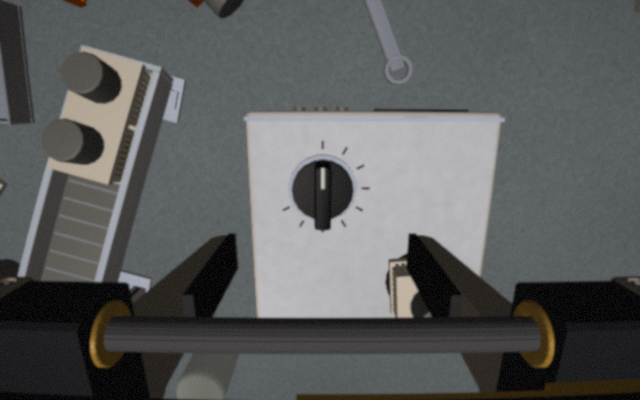

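Dial pointer (323,178) points at the sampler's −x edge with the first tick (323,145): dial is at its stop. Now the spent cartridge; meanwhile measure the tray and lane from the top picture.

Run:
```python
from h import *
for cam in ['top','scene']:
    d=np.load(f'pics/{cam}0_d.npy'); P=cloud(cam,d).reshape(-1,3)
    t=P[(abs(P[:,0]-.467)<.09)&(abs(P[:,1]+.187)<.09)&(P[:,2]>.028)&(P[:,2]<.042)]
    print(cam,len(t),cv2.minAreaRect(t[:,:2].astype(np.float32)*1000))
    for c in [(.616,-.194),(.461,-.398)]:
        t=P[(abs(P[:,0]-c[0])<.055)&(abs(P[:,1]-c[1])<.055)&(P[:,2]>.035)&(P[:,2]<.045)]
        n=P[(abs(P[:,0]-c[0])<.055)&(abs(P[:,1]-c[1])<.055)&(P[:,2]>.070)&(P[:,2]<.082)]
        print(cv2.minAreaRect(t[:,:2].astype(np.float32)*1000),cv2.minEnclosingCircle(n[:,:2].astype(np.float32)*1000), len(n))
effector.release()
env.reach(np.array([.5967,.3580,.22]),Rd(.19))
env.movel(np.array([.5967,.3580,.127]),rate=.12)
print(env.sense()['ee_pos'],env.sense()['wrist_force'])
effector.grasp(squeeze=25); print(env.sense()['gripper_width'])
env.movel(np.array([.5967,.3580,.26]),rate=.12)
s=env.sense(); print(s['gripper_width'],s['wrist_force'],s['t'])
snap('scene','s3')
```

```text
top 182 ((467.7395324707031, -189.6855010986328), (129.8994903564453, 131.2616424560547), 7.957397937774658)
((618.2665405273438, -196.52908325195312), (61.713199615478516, 62.0806884765625), 59.39561462402344) ((618.3892211914062, -195.8404083251953), 19.399295806884766) 100
((461.1542053222656, -395.0550231933594), (60.689945220947266, 64.09033203125), 0.4783262014389038) ((460.98406982421875, -394.39947509765625), 19.654619216918945) 100
scene 480 ((467.34619140625, -187.53428649902344), (134.12937927246094, 132.184326171875), 6.984944820404053)
((618.1602172851562, -194.9436492919922), (62.80710983276367, 63.63928985595703), 59.60040283203125) ((618.5535278320312, -194.4809112548828), 19.611459732055664) 211
((461.8743591308594, -395.6936340332031), (66.07002258300781, 61.72605895996094), 2.7267539501190186) ((460.5471496582031, -397.56805419921875), 20.524356842041016) 175
[0.59733138 0.3581669  0.1278537 ] [-0.41698206  0.13040961  0.88531182]
0.03854097869983499
0.03844100240482045 [-0.00615962 -0.54659113 -1.83148816] 18.825
```

View pics/s3.png

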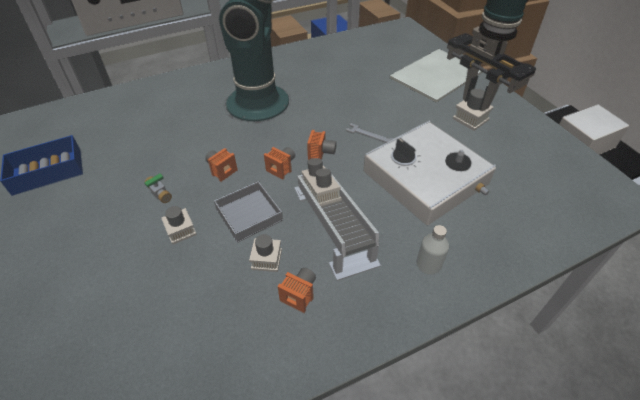

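Spent cartridge is held (475,110), spindle bare (460,158). The far new cartridge was knocked to (178,225), so I'll re-measure it later. Now to the tray.

Run:
```python
from h import *
env.reach(np.array([.4676,-.1885,.24]),Rd(np.radians(7.5)))
s,p,d=snap('scene','s4'); print(s['gripper_width'])
env.movel(np.array([.4676,-.1885,.12]),rate=.15)
env.movel(np.array([.4676,-.1885,.051]),rate=.06)
s=env.sense(); print(s['ee_pos'],s['wrist_force'],s['gripper_width'])
```

```text
0.038473168349273064
[ 0.46788605 -0.18860673  0.0513318 ] [ 0.94142174 -1.10088835 -2.35906662] 0.03851909463149894
```

Run:
```python
from h import *
effector.release(); env.pause(.2)
env.movel(np.array([.4676,-.1885,.24]),rate=.2)
s,p,d=snap('wrist','w5'); np.save('pics/w5_s.npy',s,allow_pickle=True)
snap('scene','s5');print(s['t'])
```

```text
25.3917
```

View pics/w5.png

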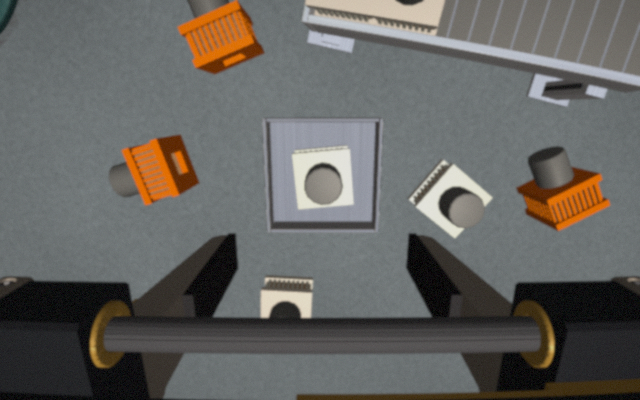

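View pics/s5.png

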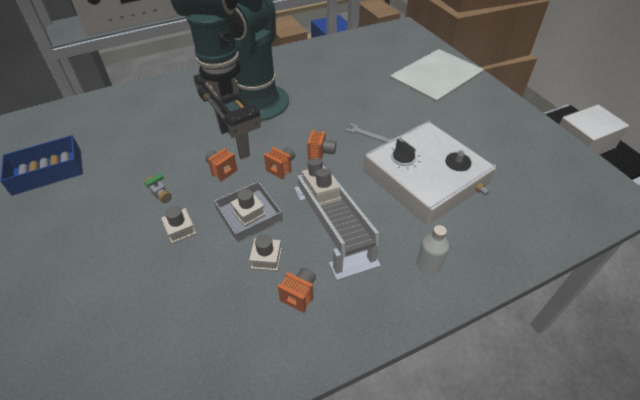

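Spent sits upright in the tray (wrist 323,180; scene 248,205). Next view the lane closely.

Run:
```python
from h import *
env.reach(np.array([.47,0.0,.33]),Rd(np.pi/2))
s,p,d=snap('wrist','w6'); np.save('pics/w6_s.npy',s,allow_pickle=True)
print(s['t'])
for n in ['track','old_front','old_back']:
    print(n,[(np.round(r['at'],3).tolist(),round(r['score'],2)) for r in tip_of('wrist',n)][:8])
cr=p[60:320,220:440]; cv2.imwrite('pics/w6c.png',cv2.resize(cr,None,fx=2.2,fy=2.2,interpolation=cv2.INTER_CUBIC)[:,:,::-1])
P=cloud('wrist',d,s); np.save('pics/w6_P.npy',P)
```

```text
26.3417
track [([0.59, -0.0, 0.059], 0.87)]
old_front [([0.311, 0.051, 0.032], 0.93), ([0.359, -0.078, 0.036], 0.91), ([0.306, -0.192, 0.029], 0.81), ([0.469, 0.008, 0.024], 0.61), ([0.755, -0.191, 0.03], 0.61)]
old_back [([0.531, 0.003, 0.039], 0.87)]
```

View pics/w6.png

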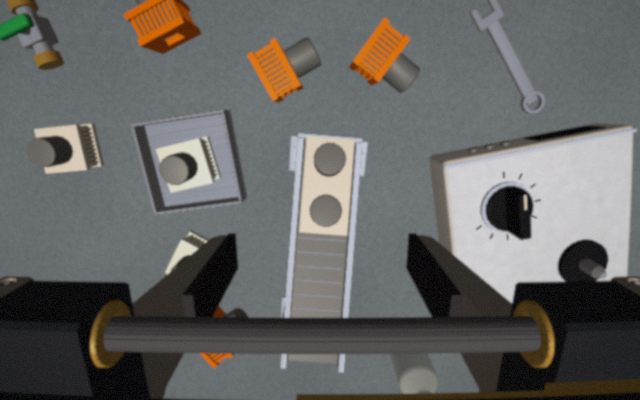

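View pics/w6c.png

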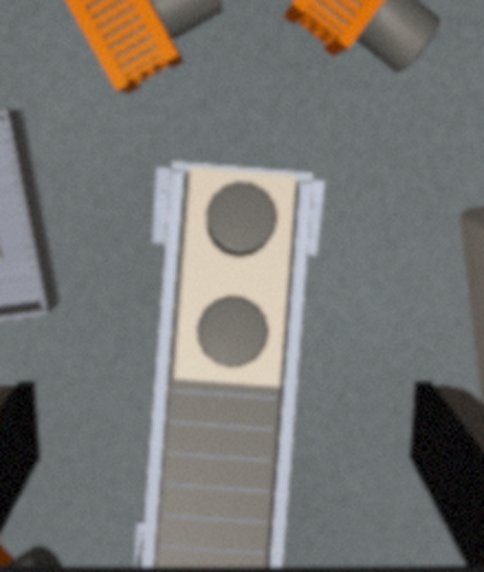

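Run:
```python
from h import *
P=np.load('pics/w6_P.npy'); 
m=np.abs(P[...,1])<.035; m&=(P[...,0]>.4)&(P[...,0]<.56)&(P[...,2]>.06)
Q=P.reshape(-1,3)
# rough track normal with psi=0 -> iterate
psi=0.03
ni=np.array([np.sin(np.radians(15)),0,np.cos(np.radians(15))])
for it in range(3):
    th=np.radians(15)
    X=np.array([np.cos(th)*np.cos(psi),np.cos(th)*np.sin(psi),np.sin(th)]);Y=np.array([-np.sin(psi),np.cos(psi),0]);N=np.cross(X,Y)
    O=np.array([.590,-.002,.056])
    L=(Q-O)@np.stack([X,Y,N],1)
    def circ(x0):
        k=(np.abs(L[:,0]-x0)<.026)&(np.abs(L[:,1])<.03)&(L[:,2]>.068)&(L[:,2]<.085)
        (c,r)=cv2.minEnclosingCircle(L[k][:,:2].astype(np.float32)*1000); return np.array(c),r,np.median(L[k][:,2]),k.sum()
    a=circ(-.124);b=circ(-.062)
    k=(np.abs(L[:,0]+.09)<.09)&(np.abs(L[:,1])<.034)&(np.abs(L[:,2]-.04)<.006)
    blk=cv2.minAreaRect(L[k][:,:2].astype(np.float32)*1000)
    kr=(np.abs(L[:,0])<.15)&(np.abs(L[:,1])<.06)&(np.abs(L[:,2]-.026)<.004)
    rail=cv2.minAreaRect(L[kr][:,:2].astype(np.float32)*1000)
    kf=(np.abs(L[:,0]-.03)<.05)&(np.abs(L[:,1])<.025)&(np.abs(L[:,2])<.008)
    A=np.c_[Q[kf][:,:2],np.ones(kf.sum())]; co=np.linalg.lstsq(A,Q[kf][:,2],rcond=None)[0]
    print(psi,a,b,'blk',blk,'rail',rail,'floor',np.median(L[kf][:,2]),np.degrees(np.arctan(np.hypot(*co[:2]))),np.arctan2(co[1],co[0]))
    d=b[0]-a[0]; psi+=np.arctan2(d[1],d[0])/np.cos(th)*.97
```

```text
0.03 (array([-123.8883667,   13.5368576]), 19.365921020507812, np.float64(0.07620626706385564), np.int64(798)) (array([-62.32052231,   6.96023178]), 19.294525146484375, np.float64(0.076212755455913), np.int64(810)) blk ((-93.19560241699219, 8.573102951049805), (61.21034240722656, 124.35714721679688), 84.1227035522461) rail ((-0.8748779296875, -1.4876556396484375), (86.4167251586914, 308.4510192871094), 83.72590637207031) floor 0.0003911459153716981 15.033067785187917 -0.09375762762351035
-0.0768644947714483 (array([-124.51063538,   -1.31636918]), 19.370824813842773, np.float64(0.07633556758290282), np.int64(821)) (array([-62.58864975,  -1.51251078]), 19.300094604492188, np.float64(0.07625451696517627), np.int64(810)) blk ((-93.58190155029297, -1.439249038696289), (62.07815170288086, 124.43269348144531), 89.5414810180664) rail ((-0.14398193359375, -2.251384735107422), (86.44576263427734, 300.1961975097656), 89.63972473144531) floor 0.00047541451463126736 15.022710406515257 -0.09542490140557029
-0.08004540450066011 (array([-124.50562286,   -1.75919604]), 19.37105941772461, np.float64(0.07633268947341874), np.int64(821)) (array([-62.58323288,  -1.76489663]), 19.300167083740234, np.float64(0.07625333875614732), np.int64(810)) blk ((-93.57695770263672, -1.7587699890136719), (62.079627990722656, 124.43250274658203), 89.7181625366211) rail ((0.0185699462890625, -2.2725067138671875), (86.44563293457031, 299.8849792480469), 89.81578826904297) floor 0.0004776168544749818 15.022803950456188 -0.09521182390839222
```

Candidates: white at wrist (329,158) foremost/low end in lane, white (326,210) behind it; oranges at (280,70), (385,55), (165,20), (215,340) are look-alikes lying on the bench. The white one at (329,158) against the front stop is old_front (crop confirms it).

```bash
cat >> h.py <<'E'
TH=np.radians(15); PSI=-.083
TX=np.array([np.cos(TH)*np.cos(PSI),np.cos(TH)*np.sin(PSI),np.sin(TH)]);TY=np.array([-np.sin(PSI),np.cos(PSI),0]);TN=np.cross(TX,TY)
TO=np.array([.5898,-.0042,.0563])
RT=np.stack([TX,-TN,TY],1)
def tr(x,y,z): return TO+x*TX+y*TY+z*TN
E
python3 - <<'E'
from h import *
env.reach(tr(-.1245,.0005,.13),RT)
env.movel(tr(-.1245,.0005,.044),rate=.1)
s=env.sense();print(s['ee_pos']-tr(-.1245,.0005,.044),s['wrist_force'])
effector.grasp(squeeze=25); s=env.sense();print(s['gripper_width'],s['wrist_force'])
env.movel(tr(-.1245,.0005,.12),rate=.1)
s=env.sense();print(s['gripper_width'],s['wrist_force'],s['t'])
env.movel(tr(-.1245,.0005,.12)+np.array([0,0,.12]),rate=.2)
env.reach(np.array([.5966,.3581,.22]),Rd(np.pi/2+.19))
s,_,_=snap('scene','s7'); print(s['ee_pos'],s['gripper_width'],s['t'])
E
```

```text
[ 8.37903491e-04 -9.52612630e-05  6.43740605e-04] [ 0.17130765 -0.25243827  0.25097427]
0.03827202536850204 [-0.75207496  0.35294745  0.30100556]
0.03840559205996475 [-0.52245177 -0.44830078 -1.0704532 ] 30.075
[0.59710699 0.35632761 0.22061685] 0.038525329977545826 32.4333
```

View pics/s7.png

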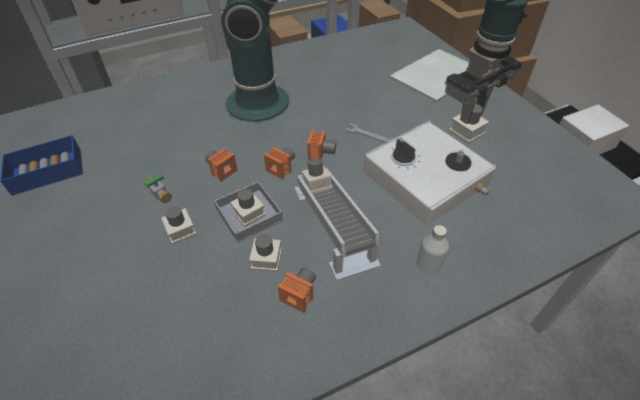

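Run:
```python
from h import *
for z in [.165,.150,.140,.133,.129,.127]:
    env.movel(np.array([.5964,.3583,z]),rate=.08)
    s=env.sense(); print(z,np.round(s['ee_pos'],4),np.round(s['wrist_force'],1),s['gripper_width'])
    if s['wrist_force'][2]>12: break
```

```text
0.165 [0.5967 0.3583 0.1653] [-0.6  0.6 -1.2] 0.03853784838456674
0.15 [0.5959 0.3582 0.1492] [-0.6  0.6 -0.8] 0.03853203164630971
0.14 [0.596  0.3581 0.1393] [-0.5 -0.3 -1.5] 0.038616832060195574
0.133 [0.5961 0.3582 0.1325] [-0.8  0.5 -1.5] 0.03840572319372515
0.129 [0.5963 0.3583 0.1288] [ 0.4  0.6 -0.9] 0.03852011186824649
0.127 [0.5968 0.3584 0.1275] [-0.7  0.   1.4] 0.03833974658469594
```

Run:
```python
from h import *
effector.release(); env.pause(.3)
env.movel(np.array([.5964,.3583,.25]),rate=.2)
env.reach(np.array([.50,.28,.36]),Rd(np.pi/2))
s,p,d=snap('wrist','w8'); P=cloud('wrist',d,s).reshape(-1,3)
n=P[(np.hypot(P[:,0]-.5966,P[:,1]-.358)<.04)&(P[:,2]>.145)&(P[:,2]<.18)]
print(np.median(n[:,2]),cv2.minEnclosingCircle(n[:,:2].astype(np.float32)*1000),s['t'])
b=P[(np.hypot(P[:,0]-.5164,P[:,1]-.2383)<.05)&(P[:,2]>.115)&(P[:,2]<.13)]
print(cv2.minAreaRect(b[:,:2].astype(np.float32)*1000))
snap('scene','s8')
```

```text
0.1590580501180498 ((596.63916015625, 357.5885009765625), 19.67182731628418) 37.35
((516.5427856445312, 238.3446044921875), (57.9201545715332, 15.186577796936035), 11.127461433410645)
```

View pics/w8.png

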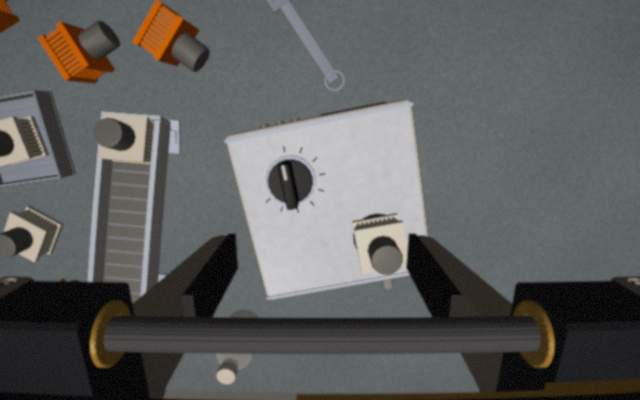

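Fresh cartridge is home (neck top 159 mm, centred, at (385,255)); dial still at stop (290,185). Turn the dial clockwise 150°.

Run:
```python
from h import *
a=np.radians(101.2)
env.reach(np.array([.5164,.2383,.20]),Rd(a))
env.movel(np.array([.5164,.2383,.094]),rate=.12)
effector.grasp(squeeze=20)
s=env.sense(); print('w',s['gripper_width'],s['joint_positions'][6])
q=np.array(s['joint_positions'])
for k in list(range(10,151,10)):
    qq=q.copy(); qq[6]-=np.radians(k); env.goto_joints(qq)
env.pause(.3)
s=env.sense(); z=s['tcp_rot'][:,2]; print(np.degrees(np.arctan2(z[1],z[0])),s['moment'],s['gripper_width'])
effector.release(); env.pause(.3)
env.movel(np.array([.5164,.2383,.24]),rate=.2)
env.reach(np.array([.50,.28,.36]),Rd(np.pi/2))
s,p,d=snap('wrist','w9'); P=cloud('wrist',d,s).reshape(-1,3)
n=P[(np.hypot(P[:,0]-.5966,P[:,1]-.358)<.04)&(P[:,2]>.145)&(P[:,2]<.18)]
print(np.median(n[:,2]),cv2.minEnclosingCircle(n[:,:2].astype(np.float32)*1000),s['t'])
b=P[(np.hypot(P[:,0]-.5164,P[:,1]-.2383)<.05)&(P[:,2]>.115)&(P[:,2]<.13)]
print(cv2.minAreaRect(b[:,:2].astype(np.float32)*1000))
cv2.imwrite('pics/w9o.png',ortho('wrist',p,d,s,0.555,0.3,0.17,0.075)[:,:,::-1])
```

```text
w 0.014998070217887 1.7922333645880533
-48.69892683027412 [-0.43469899 -0.85951414 -0.03687473] 0.014776433651179855
0.15890681523318032 ((596.2263793945312, 357.8918151855469), 19.596675872802734) 49.1833
((516.4454345703125, 238.48365783691406), (57.97211456298828, 15.550003051757812), 41.284061431884766)
```

View pics/w9o.png

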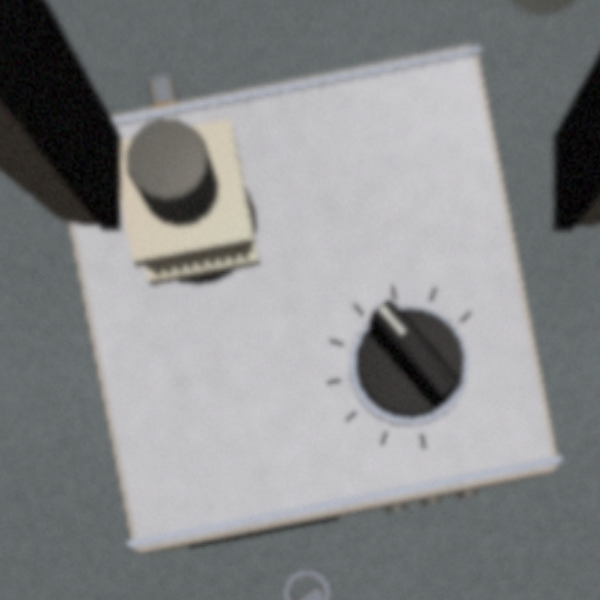

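Pointer mark (392,320) at 41.3°, i.e. 150° clockwise from the stop: five clicks. Now the new cartridges, re-measured.

Run:
```python
from h import *
env.reach(np.array([.47,-.27,.36]),Rd(np.pi/2))
s,p,d=snap('wrist','w10'); P=cloud('wrist',d,s).reshape(-1,3); print(s['t'])
cv2.imwrite('pics/w10o.png',ortho('wrist',p,d,s,.5,-.28,.25,.04)[:,:,::-1])
for n in ['new']:
    R=[r for r in tip_of('wrist',n)]; print([(np.round(r['at'],3).tolist(),round(r['score'],2)) for r in R])
snap('top','t10')
dt=np.load('pics/t10_d.npy'); Pt=cloud('top',dt).reshape(-1,3)
for c in [(.616,-.194),(.461,-.375)]:
  for A in (P,Pt):
    n=A[(np.hypot(A[:,0]-c[0],A[:,1]-c[1])<.06)&(A[:,2]>.070)&(A[:,2]<.082)]
    if len(n)<10: continue
    cc,r=cv2.minEnclosingCircle(n[:,:2].astype(np.float32)*1000)
    t=A[(np.hypot(A[:,0]-cc[0]/1e3,A[:,1]-cc[1]/1e3)<.05)&(A[:,2]>.035)&(A[:,2]<.045)]
    print(cc,r,np.median(n[:,2]),cv2.minAreaRect(t[:,:2].astype(np.float32)*1000))
```

```text
51.2167
[([0.441, -0.365, 0.001], 0.86), ([0.62, -0.199, -0.001], 0.83)]
(616.1669311523438, -195.823974609375) 19.33743667602539 0.07606747543443557 ((616.8767700195312, -195.6787872314453), (63.39118194580078, 62.83659362792969), 59.066532135009766)
(618.4640502929688, -196.1116180419922) 19.299907684326172 0.07521411190689697 ((618.4598999023438, -196.49093627929688), (61.66339874267578, 63.15952682495117), 59.690406799316406)
(442.8085632324219, -362.2373046875) 19.34966278076172 0.07617117306855203 ((443.1969909667969, -362.14251708984375), (61.48488235473633, 61.36711120605469), 4.447332859039307)
```

View pics/w10o.png

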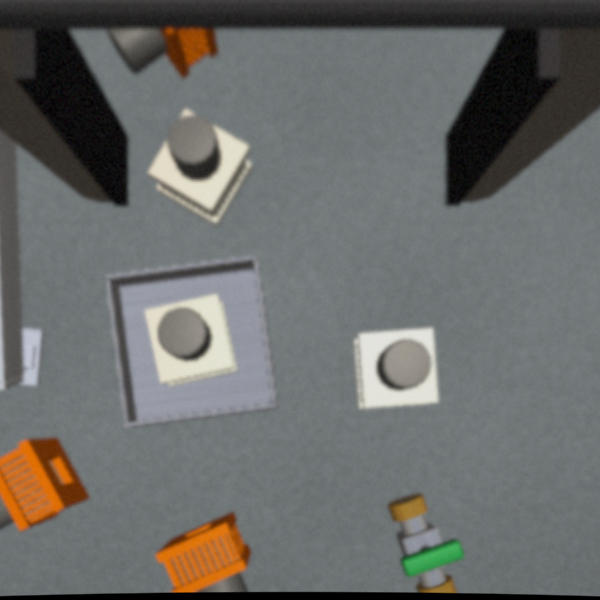

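View pics/t10.png

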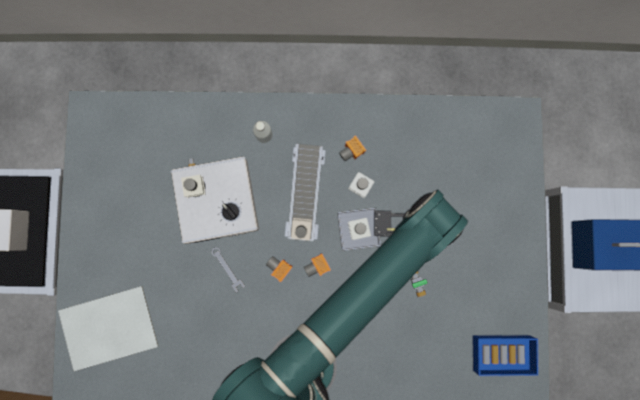

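```bash
cat > pl.py <<'E'
from h import *
def pick(x,y,a):
    env.reach(np.array([x,y,.16]),Rd(a))
    env.movel(np.array([x,y,.045]),rate=.12)
    s=env.sense(); print(s['ee_pos'],np.round(s['wrist_force'],1))
    effector.grasp(squeeze=25)
    env.movel(np.array([x,y,.24]),rate=.15)
    s=env.sense(); print('grip',s['gripper_width'],np.round(s['wrist_force'],1))
    return s
def over(xt):
    env.reach(tr(xt,0,.16),RT); s=env.sense(); print('grip',s['gripper_width'],s['t'])
E
python3 - <<'E'
from pl import *
pick(.6172,-.1958,np.radians(59.3)); over(-.052)
s,p,d=snap('wrist','w11'); snap('scene','s11')
E
```

```text
[ 0.61770748 -0.19619908  0.04579812] [0.3 0.2 0.9]
grip 0.038429387418247925 [ 0.5  0.4 -0.9]
grip 0.03883267608657477 56.7667
```

View pics/w11.png

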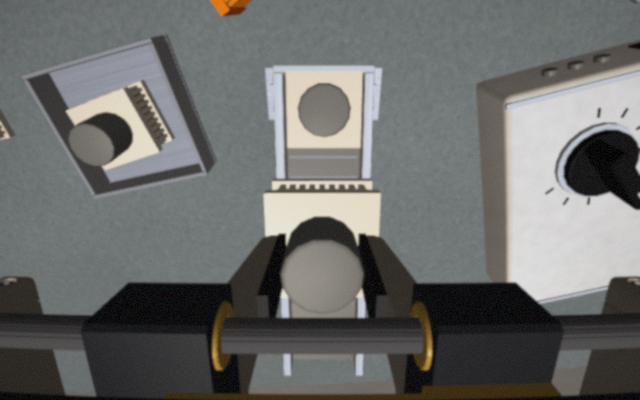

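View pics/s11.png

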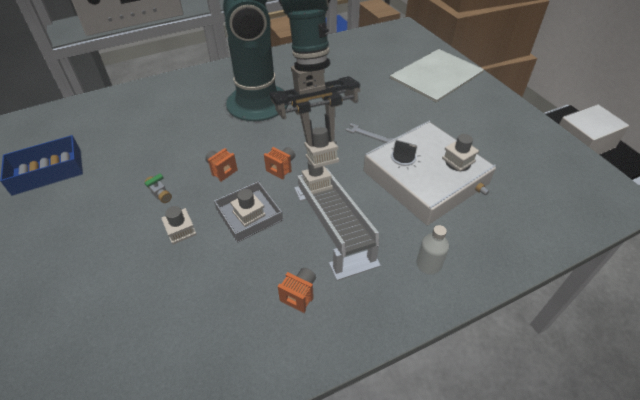

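Cartridge held square to the lane at (322,210), lane centre (324,110). Lower it.

```bash
cat >> pl.py <<'E'
def place(xt):
    env.movel(tr(xt,0,.08),rate=.12)
    for z in [.065,.055,.050,.0475,.0455]:
        env.movel(tr(xt,0,z),rate=.06)
        s=env.sense(); f=s['wrist_force']; print(z,np.round(f,1),round(s['gripper_width'],4))
        if f@TN>6: break
    effector.release(); env.pause(.3)
    env.movel(tr(xt,0,.13),rate=.15)
E
python3 - <<'E'
from pl import *
place(-.052)
env.reach(np.array([.47,0.0,.33]),Rd(np.pi/2))
s,p,d=snap('wrist','w12'); print(s['t'])
E
```

```text
0.065 [-1.4 -0.5 -1.6] 0.0387
0.055 [-0.2  0.2 -0.9] 0.0387
0.05 [-0.2 -1.1 -0.5] 0.0385
0.0475 [-0.1 -0.9 -0.6] 0.0383
0.0455 [-0.5  0.4 -0.7] 0.0386
61.7667
```

View pics/w12.png

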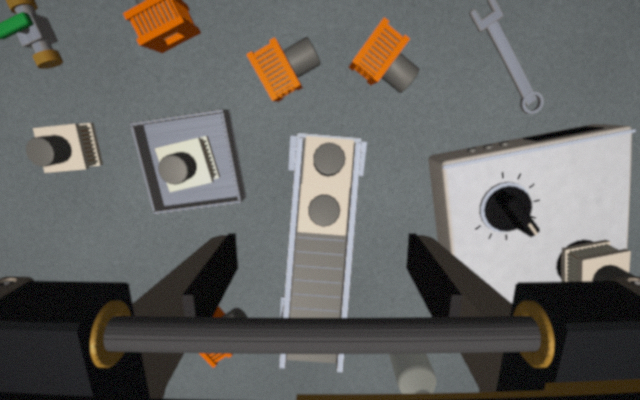

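First new cartridge sits behind old_back (323,210). Now the second, re-checked first.

Run:
```python
from pl import *
s=env.sense(); env.reach(np.array([.443,-.362,.26]),Rd(np.radians(94.4)))
s,p,d=snap('wrist','w13'); A=cloud('wrist',d,s).reshape(-1,3)
n=A[(np.hypot(A[:,0]-.443,A[:,1]+.362)<.06)&(A[:,2]>.070)&(A[:,2]<.082)]
cc,r=cv2.minEnclosingCircle(n[:,:2].astype(np.float32)*1000)
t=A[(np.hypot(A[:,0]-cc[0]/1e3,A[:,1]-cc[1]/1e3)<.05)&(A[:,2]>.035)&(A[:,2]<.045)]
R=cv2.minAreaRect(t[:,:2].astype(np.float32)*1000); print(cc,r,R)
x,y=np.array(R[0])/1e3
assert abs(r-19.5)<1.5 and np.hypot(x-.443,y+.362)<.01
a=R[2] if R[2]>45 else R[2]+90
pick(x,y,np.radians(a)); over(.012)
s,p,d=snap('wrist','w14')
```

```text
(443.0191650390625, -362.2646484375) 19.52692222595215 ((442.64263916015625, -362.38079833984375), (61.981353759765625, 61.71475601196289), 3.719388008117676)
[ 0.44313484 -0.36287336  0.04576482] [ 0.6 -0.7 -0.6]
grip 0.03818927405270558 [ 1.4  0.6 -1.4]
grip 0.03852149093905161 68.5583
```

View pics/w14.png

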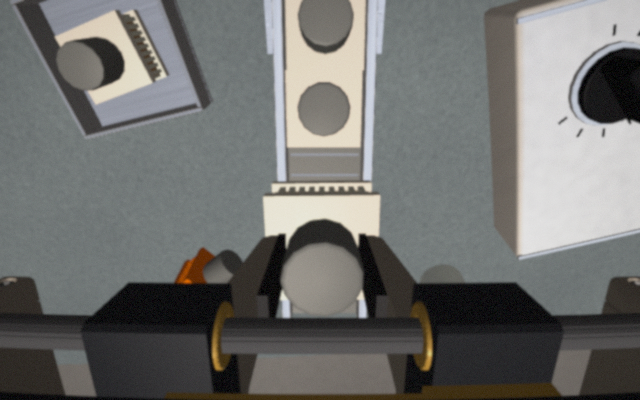

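Held square at (322,210), in line with the lane. Place it and check everything.

Run:
```python
from pl import *
place(.012)
env.reach(np.array([.47,0.0,.36]),Rd(np.pi/2))
s,p,d=snap('wrist','w15'); print(s['t'])
L=(cloud('wrist',d,s).reshape(-1,3)-TO)@np.stack([TX,TY,TN],1)
for x0 in (-.124,-.062,0):
    k=(np.abs(L[:,0]-x0)<.028)&(np.abs(L[:,1])<.03)&(L[:,2]>.066)&(L[:,2]<.09)
    print(cv2.minEnclosingCircle(L[k][:,:2].astype(np.float32)*1000),np.median(L[k][:,2]),k.sum())
```

```text
0.065 [ 0.1  0.1 -1.3] 0.0384
0.055 [ 0.3  0.8 -1. ] 0.0385
0.05 [ 0.3 -0.1 -1.8] 0.0384
0.0475 [-0.2  2.  -1.2] 0.0384
0.0455 [-0.5 -0.1 -0.9] 0.0381
73.625
((-124.50239562988281, 0.6042441725730896), 19.41368293762207) 0.07603266464398423 724
((-62.508079528808594, -0.4639807939529419), 19.280960083007812) 0.07592361502401804 712
((-0.7824116349220276, -1.005225419998169), 19.3912296295166) 0.07596533258260643 734
```

View pics/w15.png

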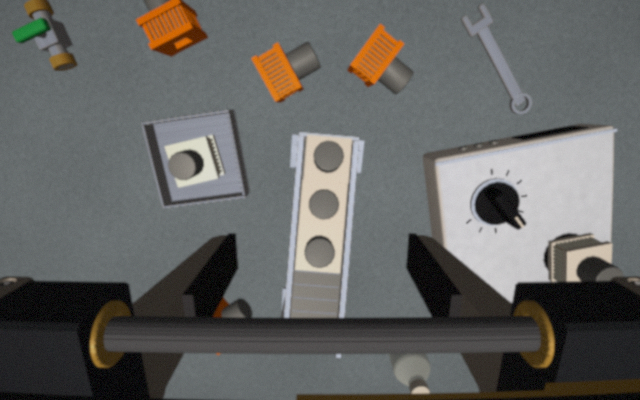

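Three necks in the lane at (329,155), (323,203), (320,250), all seated. Move the arm aside, check for a hidden third new cartridge and the final state.

Run:
```python
from h import *
env.goto_joints([-1.209, 0.468, -0.012, 1.603, 0.006, 1.071, -0.056])
for c in ['top','scene']:
    s,p,d=snap(c,c+'16')
    for n in ['new','spent','bottle','wrench','valve','dial_grip']:
        print(c,n,[(np.round(r['at'],3).tolist(),round(r['score'],2)) for r in tip_of(c,n)])
    P=cloud(c,d).reshape(-1,3)
    n=P[(np.hypot(P[:,0]-.5966,P[:,1]-.358)<.04)&(P[:,2]>.15)&(P[:,2]<.18)]
    b=P[(np.hypot(P[:,0]-.5164,P[:,1]-.2383)<.05)&(P[:,2]>.112)&(P[:,2]<.13)]
    print(np.median(n[:,2]),cv2.minAreaRect(b[:,:2].astype(np.float32)*1000))
```

```text
top new [([0.53, 0.003, 0.036], 0.93), ([0.594, -0.004, 0.054], 0.8), ([0.47, 0.009, 0.028], 0.16)]
top spent [([0.472, -0.187, 0.006], 0.79)]
top bottle []
top wrench [([0.324, 0.26, -0.001], 0.51), ([0.593, 0.359, 0.084], 0.34)]
top valve [([0.288, -0.389, 0.001], 0.68), ([0.517, 0.238, 0.104], 0.44), ([0.593, 0.365, 0.087], 0.35)]
top dial_grip [([0.52, 0.242, 0.108], 0.6)]
0.159251685062907 ((518.218505859375, 236.7060089111328), (55.703433990478516, 14.998353958129883), 41.26765441894531)
scene new [([0.588, -0.008, 0.06], 0.85), ([0.531, 0.003, 0.04], 0.77), ([0.599, 0.363, 0.084], 0.63)]
scene spent [([0.468, -0.19, 0.003], 0.91)]
scene bottle [([0.798, 0.143, 0.0], 0.83)]
scene wrench [([0.328, 0.258, -0.002], 0.74)]
scene valve [([0.29, -0.385, 0.003], 0.89)]
scene dial_grip [([0.516, 0.237, 0.112], 0.83)]
0.15853328063134398 ((518.0897216796875, 238.8343963623047), (55.48652648925781, 18.081832885742188), 41.16195297241211)
```

View pics/scene16.png

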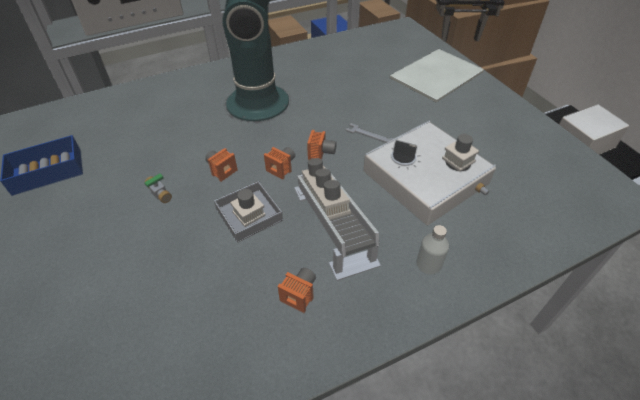

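View pics/top16.png

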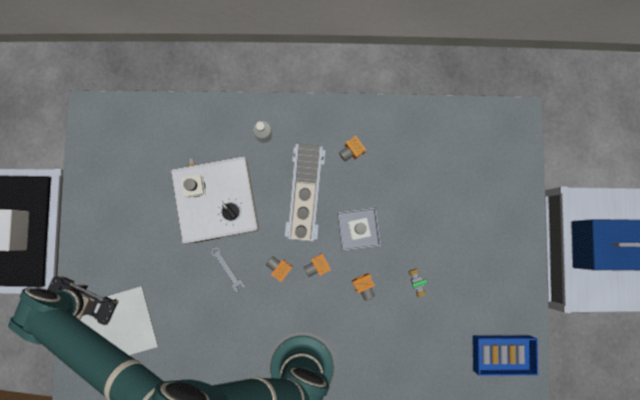

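The final pictures show three cartridges in the lane (320,185), the spent one in the tray (248,207), and the fresh one on the spindle (460,150). No white cartridge is left on the bench, and the bottle, wrench and valve have not moved. Handing in.

Run:
```python
from h import *
print(env.sense()['t']); workorder.finish_job()
```

```text
76.7
the job is handed in; nothing more can be done
```

The filter change is done and handed in at 76.7 s; the station gives no verdict.

**What I did**
- I turned the dial four clicks anticlockwise to its stop.
- I put the spent cartridge in the tray and fitted the oldest one on the spindle.
- I turned the dial clockwise five clicks.
- I loaded both new cartridges into the lane behind the remaining old one. One of them had been knocked aside during the run, so I measured it again before picking it up.

**Last checks**
- **Dial:** the bar reads 41.2°, which is 150° from the stop, so five clicks.
- **Oldest cartridge:** its neck top is at 159 mm, so it is fully home.
- **Lane:** cartridges stand at x −124.5, −62.5 and −0.8 mm, within about 1 mm sideways and square to the floor.
- **Tray:** the spent cartridge is upright near the middle.
- **Bystanders:** the bottle, wrench and valve are within about 5 mm of their starting readings, which is the measurement noise.
- **Stray cartridges:** no white cartridge is left on the bench, so only two new ones were present.

Two network readings disagreed with the pictures. The top camera's network missed the bottle, though it is standing at (262,130) in that picture and the scene camera found it. The scene network also labelled the cartridge on the spindle "new", which is only the shared look of the cartridges.

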